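# Set the stone holder by clicks and put the full stone box in it

## Task

Set up the sharpening holder: turn its click knob clockwise right back to the stop, then open it anticlockwise exactly five clicks. Then seat the stone box that has the stone inside, the heavier of the two identical closed boxes, flat down between the jaws of the holder, and leave the empty box lying flat on the bench.

Things in the scene. Friction and masses are not known exactly. Their poses are not given: they have to be found in the camera images.
- stone_holder: Grey stone holder fixed to the bench, 104 x 330 mm, origin on the bench below the bed's centre, y along it, z up. -y end: block 44 mm high with the knob on it, its inner face (y = -109 mm) is the fixed jaw. +y end: sliding jaw, 44 mm high. Each jaw has two cheeks, 70 mm apart, reaching 22 mm inward beside the box's ends; jaw and cheek tops are rounded (8, 4 mm). Open at the sides.
- click_knob (a joint): Knob angle, rad: 0 at the clockwise stop (seen from above), growing anticlockwise as the jaw opens, up to 8 clicks. A click is 15 degrees (0.262 rad) and moves the jaw 4.5 mm; five clicks read 1.309. About 0.12 N m carries it over a click; released, it settles in the nearest. It starts 2 to 4 clicks from the stop. The jaw is geared to the knob.
- knob_grip (a point): Centre of the black knurled rubber knob's head on its upright axis, 78 mm above the bench: head 46 mm in diameter, 58 to 90 mm above the bench; grip from above across the diameter at any yaw. Below it a brass pin wheel, 55 mm across, top at 54 mm: keep fingertips above it. Axes turn with the knob.
- bed (a point): Centre of the bed between two steel rails' tops, 18 mm above the bench, axes as the holder's: the box lies on the rails. At five clicks the jaws stand 218.5 mm apart, centred on it, and the 216 mm box goes in; at four it does not.
- jaw_face (a point): Middle of the sliding jaw's inner face at rail-top height; moves along the holder's y, at y = 87 mm when the knob is at its stop and 109 mm at five clicks.
- box_a: One of two outwardly identical closed mahogany stone boxes, 64 (x) x 216 (y) x 45 (z) mm, lids fixed shut, lying flat on the bench. One holds a stone, 0.56 to 0.76 kg; the other is empty, 0.22 to 0.30 kg; which lies where varies, lifting tells. Origin: centre of the underside; y along its length, z up; either end may face either jaw. Grip across the 64 mm at mid length.
- box_b: One of two outwardly identical closed mahogany stone boxes, 64 (x) x 216 (y) x 45 (z) mm, lids fixed shut, lying flat on the bench. One holds a stone, 0.56 to 0.76 kg; the other is empty, 0.22 to 0.30 kg; which lies where varies, lifting tells. Origin: centre of the underside; y along its length, z up; either end may face either jaw. Grip across the 64 mm at mid length.

How it is judged:
On the way, in this order (a step that is already met when the one before it is completed fails the run):
1. the knob is turned clockwise back to its stop (value of joint click_knob below 0.1 rad), for 0.2 s.
2. the knob stands five clicks anticlockwise from the stop (value of joint click_knob between 1.209 and 1.409 rad), for 0.4 s.
At the end, for the whole second after the job is handed in: Knob resting five clicks (1.309 +-0.1 rad) from its stop; heavier box at rest on the rails between the jaws: underside within 4 mm of the rail tops, centre within 10 mm of the bed's, lengthwise within 0.1 rad, level; lighter box at rest, flat and upright on the bench (within 6 mm) (all of step 2 and horizontal distance between box_b and bed below 0.01 m and z of box_b in the frame of bed between -0.004 and 0.004 m and angle between the y axis of box_b and the y axis of stone_holder, either way round below 0.1 rad and angle between each of box_b, box_a's own z axis and vertical below 0.06 rad and height (world z) of box_a below 0.006 m and linear speed of each of box_b, box_a below 0.02 m/s); the robot touches nothing.
It also fails if it takes over 72 s, if anything falls off the work surface, if the arm or the gripper's body presses on something with over 40 N, if the wrist force passes 120 N, or if a joint passes its speed limit or range.

## Robot

A 6-joint arm with a two-finger parallel gripper is mounted at the origin on a cart in front of the work surface, level with it; the furniture and walls round the work are solid. World frame = base frame: x ahead of the robot, y to its left, z up, the work surface at z = 0. Lengths are in m, angles in rad, forces in N, time in s.
With the tool pointing down it reaches from about 0.375 to 0.9 m from the base axis. Payload 3.1 kg.
Tool frame: the origin (TCP) lies on the centre line of the jaws, within the pads' length; the fingertips stand 22 mm ahead of it and the grasp point (between the pads) lies 3 mm ahead of it; z points along the fingers, y is the line along which they close (so a half turn about z gives the same grasp; the last joint's range is limited). The gripper opens to 85 mm and grips with 20 to 120 N. Pads are 22 mm wide; open, the fingers measure 114 mm over their backs; the gripper's body (76 mm by 85 mm) begins 54 mm behind the grasp point. The pads swing forward as they close: fully open they stand 13 mm farther back than shut.
Start: joints at [-0.178, 0.527, 1.433, -0, 1.181, -0.178], TCP at [0.625, 0, 0.253] pointing down, gripper open.
Joint ranges: [-3.08, 3.08], [-0.75, 2.2], [0.22, 2.44], [-1.43, 4.57], [0, 2.65], [-2.85, 2.85]. Speed limits (rad/s): [2.79, 2.79, 3.14, 3.14, 3.14, 3.14].

## Interface

Orientations are given as a unit quaternion [x, y, z, w].
In Python, from station import manip gives the robot as it stands.
- The arm moves only by the shell command python3 drive.py 'ROWS' [FORCE]. ROWS is rows parted by semicolons, their numbers by spaces, 1 to 20 of them, each of 5 numbers: dx, dy, dz in m, then a turn about the tool's z in rad, then the opening from 0.0 (shut) to 1.0 (fully open); each row is the pose to reach, as a shift and turn from the pose commanded when the command began, along the tool's axes at that moment; what a row does not reach only later rows make up. A row lasts 1/10 s, in which the tool goes at most 0.05 m and 0.15 rad, less where a joint would pass 70% of its speed; a pose out of reach is approached as far as the arm can. The fingers move at their own pace and stop on an object; FORCE is the grip in N (left out, the last holds). Time passes only in rows, so rows that do not move let the fingers close. It prints the time, the measured TCP pose, the force, the opening and the grip force at its end.
- manip.sense(): the state, without advancing time (a new reading comes with each control period).
- manip.snapshot(name): name is "scene" or "side" or "wrist"; returns a dict with "pixels" (384x512x3 uint8, red, green, blue), "range_z" (384x512 float32, m along the optical axis (not along the pixel's ray), 0 where there is no reading), "fov_y" (degrees; the focal length in pixels is half the picture's height over the tangent of half this angle, whatever the lens; pixels are square), "cx", "cy" (the principal point, pixels), "R" (3x3) and "t" (3): a world point X has camera coordinates R X + t; the wrist camera has in their place "hand_eye" (4x4, takes a point from camera to tool coordinates, whose origin is the TCP and whose axes are the flange's). Camera axes: x right, y down, z forward; pixel columns grow to the right and rows downward; lengths in m; the calibration is good to about 2 mm. A picture is of the moment at which its call begins: read the wrist's pose just before it.
- manip.sign_off(): hands the job in; it is judged then, once.
The state is a dict: "t": time; "q": joint angles; "qd": joint speeds; "tau": joint torques, N m; "tcp_pos": TCP position; "tool_rot": TCP orientation; "force": force on the tool from outside, world axes, zero at the start; "ft_torque": the same for the moment, N m; "finger_gap": opening from 0.0 (shut) to 1.0 (fully open); "gripper_force": force on a finger pad.
Only numpy, scipy, OpenCV 4.12 (cv2) and the standard library are available. Lean on these libraries where they do the work, as an engineer would, in place of code of your own. Each camera call takes 0.05 s, during which the arm holds its last target. There are 200 camera calls.

## Working session

There is one attempt and no reset: what is moved stays moved. The work goes in short steps, Python scripts to look and compute and a shell command to move; the robot and the scene stay as the last step left them, time stands still between calls to the robot, and variables do not carry over. Pictures are saved under pics/ and viewed, at most 11 in all, crops included, and the job is handed in when it is done.

```bash
ls; mkdir -p pics; cat > h.py <<'E'
import numpy as np, cv2
from station import manip
def snap(n,f):
    s=manip.snapshot(n); np.savez(f'pics/{f}.npz',**s); cv2.imwrite(f'pics/{f}.png',cv2.cvtColor(s['pixels'],cv2.COLOR_RGB2BGR)); return s
E
python3 - <<'E'
from h import *
s=manip.sense(); print(s)
for n in('scene','side'):
    d=snap(n,n+'0'); print(n,d['fov_y'],d['cx'],d['cy'],-d['R'].T@d['t'],d['R'][2])
a=cv2.imread('pics/scene0.png');
E
```

```text
drive.py
pics
station.py
{'t': 0.0, 'q': array([-1.78502187e-01,  5.28465977e-01,  1.43389425e+00, -5.56568956e-05,
        1.18138790e+00, -1.78505646e-01]), 'qd': array([ 5.46489235e-04,  9.96627016e-05, -2.90215486e-04, -2.05206566e-03,
        1.26904964e-03, -6.95163080e-04]), 'tau': array([ 2.50220628e-04, -4.42344439e+01, -1.78024775e+01, -2.06930472e-04,
        8.36740597e-03,  2.24214921e-05]), 'tcp_pos': array([6.24335890e-01, 1.33544339e-04, 2.52336239e-01]), 'tool_rot': array([ 7.07097657e-01,  7.07115083e-01, -6.35791627e-04, -8.70601048e-04]), 'force': array([0.64672481, 0.62267677, 0.18457664]), 'ft_torque': array([0.01034135, 0.00997696, 0.01669883]), 'gripper_force': 0.0, 'finger_gap': 0.9956051019834302}
scene 49.88665120548112 252.6972090803631 189.67766773727777 [ 0.11291128 -0.56112917  0.6953938 ] [ 0.45072533  0.63824264 -0.62409376]
side 44.36791401148342 258.9568269309377 191.3427826757776 [-0.06775842  1.00856448  0.7608612 ] [ 0.4731013  -0.71399565 -0.51612534]
```

View pics/scene0.png

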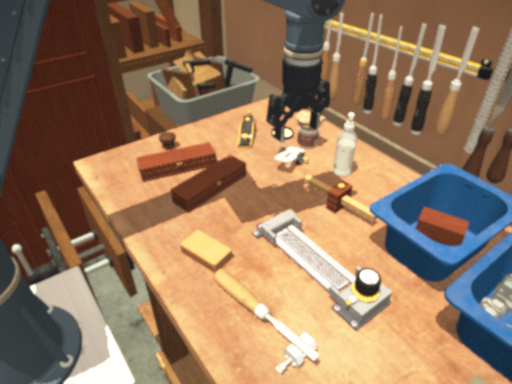

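View pics/side0.png

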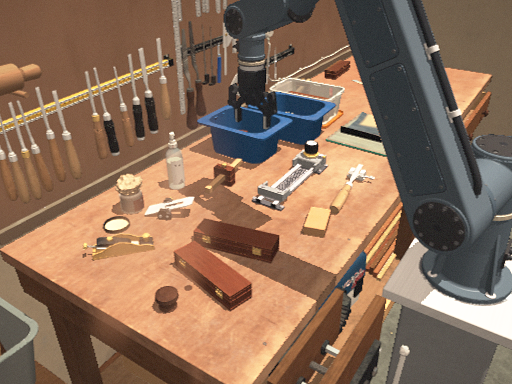

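The scene view shows the holder, with its knob at about (367,283) and sliding jaw at about (280,225). The two mahogany boxes are at about (177,160) and (210,182). The side view shows the same objects: knob (312,148), boxes (236,240) and (212,272). Next I'll measure them.

```bash
cat >> h.py <<'E'
def cloud(s,R=None,t=None):
    f=192/np.tan(np.radians(s['fov_y'])/2); v,u=np.mgrid[0:384,0:512]; z=s['range_z']
    c=np.stack([(u-s['cx'])/f*z,(v-s['cy'])/f*z,z],-1)
    if R is None: R,t=s['R'],s['t']
    p=(c-t)@R          # R^T (c - t)
    p[z<=0]=np.nan; return p
def rect(P):
    (c,(w,h),a)=cv2.minAreaRect(P.astype(np.float32)*1000); 
    if w<h: w,h,a=h,w,a+90
    return np.round(c,1),round(w,1),round(h,1),round(a,2)   # mm, long-axis angle deg
E
cat > m.py <<'E'
from h import *
for n in('scene0','side0'):
    s=dict(np.load(f'pics/{n}.npz')); p=cloud(s); hsv=cv2.cvtColor(s['pixels'],cv2.COLOR_RGB2HSV)
    X,Y,Z=np.moveaxis(p,-1,0)
    work=(X>.25)&(X<.85)&(Y>-.6)&(Y<.6)
    print(n,'bench z',np.nanmedian(Z[work&(abs(Z)<.02)]))
    for nm,m in(('box top',work&(abs(Z-.045)<.006)&((hsv[...,0]<15)|(hsv[...,0]>170))&(hsv[...,1]>90)),('grey top',work&(abs(Z-.044)<.006)&(hsv[...,1]<70)),('knob',work&(abs(Z-.090)<.006)&(Z<.12))):
        k,l,st,_=cv2.connectedComponentsWithStats(cv2.morphologyEx(m.astype(np.uint8),cv2.MORPH_OPEN,np.ones((2,2))))
        for i in range(1,k):
            if st[i,4]>60: q=p[l==i]; print(nm,st[i,:2]+st[i,2:4]//2,st[i,4],np.round(np.median(q,0),4),rect(q[:,:2]))
E
python3 m.py
```

```text
scene0 bench z 0.001236337144531116
box top [168 136] 107 [0.5237 0.4673 0.0438] (array([546.8, 484. ]), 89.7, 40.5, 32.43)
box top [177 157] 1100 [nan nan nan] (array([514.6, 355.7]), 254.4, 110.0, 2.04)
box top [209 179] 1324 [nan nan nan] (array([545.5, 222.2]), 258.5, 61.2, 13.28)
box top [439 232] 163 [nan nan nan] (array([ 833.6, -258.8]), 84.3, 6.1, 111.53)
grey top [285 159] 79 [0.7366 0.171  0.0445] (array([747.7, 180.3]), 76.1, 44.7, 43.33)
grey top [281 225] 385 [nan nan nan] (array([583.6, -28.2]), 123.5, 40.2, 8.53)
grey top [372 301] 409 [ 0.5582 -0.3041  0.0441] (array([ 590.8, -298.8]), 123.4, 25.4, 179.15)
grey top [341 294] 178 [ 0.5349 -0.2584  0.0446] (array([ 542.7, -256.2]), 49.4, 34.6, 81.62)
grey top [504 294] 65 [ 0.7902 -0.4378  0.0441] (array([ 789.8, -436. ]), 28.9, 6.3, 95.6)
knob [406 203] 94 [ 0.809  -0.1795  0.0849] (array([ 808.4, -179.9]), 88.7, 3.7, 179.73)
knob [498 267] 84 [ 0.8022 -0.4026  0.0821] (array([ 799.6, -402.6]), 99.9, 3.1, 0.81)
knob [369 279] 416 [ 0.5714 -0.2822  0.0913] (array([ 610.8, -274.9]), 118.9, 42.2, 8.83)
side0 bench z -0.0
[... 166 characters left out ...]
 118.6, 13.27)
box top [213 270] 1751 [nan nan nan] (array([495.7, 364.3]), 213.6, 62.1, 165.46)
box top [166 294] 229 [0.5207 0.4854 0.0432] (array([522.7, 484.6]), 43.0, 38.7, 40.83)
grey top [309 159] 140 [nan nan nan] (array([ 574.7, -250. ]), 106.0, 35.2, 149.9)
grey top [274 191] 143 [nan nan nan] (array([555.4, -13.1]), 90.2, 41.7, 32.42)
grey top [189 203] 73 [nan nan nan] (array([751.2, 147.6]), 117.2, 29.9, 130.89)
knob [303 106] 96 [ 0.7678 -0.5626  0.0874] (array([ 738.4, -547.9]), 209.2, 65.8, 159.42)
knob [246 139] 99 [ 0.7764 -0.1756  0.0863] (array([ 778.5, -177.7]), 119.3, 31.6, 14.81)
knob [312 145] 78 [ 0.5696 -0.2668  0.0885] (array([ 592.2, -356. ]), 219.6, 37.0, 104.01)
```

```bash
python3 - <<'E'
from h import *
d=snap('wrist','w0'); print(d['fov_y'],d['cx'],d['cy'],d['hand_eye'])
E
cat > m2.py <<'E'
from h import *
def ray(s,uv,h):
    f=192/np.tan(np.radians(s['fov_y'])/2); R,t=s['R'],s['t']; C=-R.T@t
    d=np.c_[(uv[:,0]-s['cx'])/f,(uv[:,1]-s['cy'])/f,np.ones(len(uv))]@R
    return (C+d*((h-C[2])/d[:,2])[:,None])[:,:2]
if __name__=='__main__':
  for n in('scene0','side0'):
    s=dict(np.load(f'pics/{n}.npz')); s['range_z']=cv2.medianBlur(s['range_z'].astype(np.float32),5); p=cloud(s); hsv=cv2.cvtColor(s['pixels'],cv2.COLOR_RGB2HSV)
    X,Y,Z=np.moveaxis(p,-1,0); work=(X>.35)&(X<.75)&(Y>-.4)&(Y<.46)
    for nm,h,m in(('box',.045,work&(abs(Z-.045)<.008)&(Y>.1)&((hsv[...,0]<15)|(hsv[...,0]>170))&(hsv[...,1]>70)),('grey',.044,work&(abs(Z-.044)<.008)&(hsv[...,1]<70)),('knob',.09,work&(abs(Z-.090)<.008)&(Y<-.2))):
        k,l,st,_=cv2.connectedComponentsWithStats(cv2.morphologyEx(m.astype(np.uint8),cv2.MORPH_OPEN,np.ones((3,3))))
        for i in range(1,k):
            if st[i,4]>60: v,u=np.nonzero(l==i); q=ray(s,np.c_[u,v].astype(float),h); print(n,nm,st[i,:2]+st[i,2:4]//2,st[i,4],rect(q),np.round(q.mean(0),3))
E
python3 m2.py
```

```text
65.05906135324065 255.55600327640568 189.31560068731676 [[ 5.24384381e-04 -9.49440546e-01 -3.13946453e-01  8.21144938e-02]
 [ 9.99999804e-01  6.05174753e-04 -1.59878121e-04 -1.59941599e-04]
 [ 3.41787237e-04 -3.13946307e-01  9.49440677e-01 -1.20709571e-01]
 [ 0.00000000e+00  0.00000000e+00  0.00000000e+00  1.00000000e+00]]
scene0 box [176 156] 1147 (array([495.9, 355.5]), 215.5, 77.3, 166.49) [0.493 0.356]
scene0 box [208 178] 1372 (array([523.4, 217.5]), 221.0, 73.5, 11.96) [0.517 0.216]
scene0 grey [282 158] 76 (array([730.5, 171.3]), 44.9, 26.7, 101.09) [0.732 0.173]
scene0 grey [281 223] 429 (array([564.1, -31.1]), 92.5, 50.1, 0.72) [ 0.563 -0.026]
scene0 grey [370 301] 435 (array([ 572.4, -298.5]), 93.5, 30.8, 178.32) [ 0.566 -0.3  ]
scene0 grey [340 294] 191 (array([ 535. , -253.9]), 42.1, 34.2, 140.18) [ 0.538 -0.254]
scene0 grey [261 308] 72 (array([ 391.5, -191.3]), 20.5, 14.3, 94.6) [ 0.392 -0.191]
scene0 grey [307 350] 139 (array([ 406.5, -303.7]), 39.4, 13.1, 94.28) [ 0.407 -0.305]
scene0 knob [368 279] 433 (array([ 571.5, -280.2]), 50.8, 43.7, 43.53) [ 0.571 -0.281]
side0 box [236 235] 1399 (array([523.2, 228. ]), 216.7, 73.0, 12.13) [0.52  0.228]
side0 box [212 270] 1798 (array([494.7, 365.8]), 219.5, 68.2, 166.62) [0.489 0.368]
side0 grey [309 159] 151 (array([ 570.7, -255.6]), 92.5, 68.0, 177.37) [ 0.566 -0.253]
side0 grey [272 190] 170 (array([564.4, -13.7]), 90.6, 41.4, 0.32) [ 0.564 -0.01 ]
side0 grey [187 201] 72 (array([730.3, 173.5]), 44.9, 25.5, 116.13) [0.73  0.174]
side0 knob [311 144] 77 (array([ 571.1, -267.7]), 46.2, 40.3, 123.27) [ 0.571 -0.267]
```
View pics/w0.png

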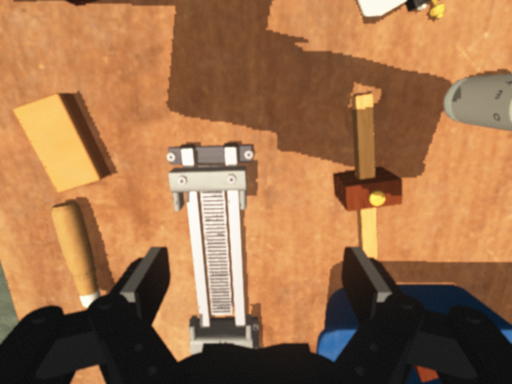

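The wrist view shows the holder upright in the picture, with the sliding jaw at about (208,180) and the fixed-jaw block at about (225,330). The knob is hidden under the gripper. I'll move over the holder for a close measurement.

```bash
python3 drive.py '-0.04 -0.02 0 0 1;-0.08 -0.04 0 0 1;-0.12 -0.055 0 0 1;-0.12 -0.055 0 0 1;-0.12 -0.055 0 0 1' 
python3 - <<'E'
from h import *
s=manip.sense(); d=snap('wrist','w1'); np.savez('pics/w1s.npz',**s); print(s['tcp_pos'],s['tool_rot'],s['t'])
E
```

```text
t: 0.65
tcp_pos: [0.5696, -0.1208, 0.2531]
tool_rot: [0.708, 0.706, 0.0, -0.0]
force: [0.3, 0.7, -0.3]
finger_gap: 0.996
gripper_force: 0.0
[ 0.5695981  -0.12080716  0.25313872] [ 7.08032810e-01  7.06179426e-01  1.37236107e-04 -3.73216935e-04] 0.65
```

View pics/w1.png

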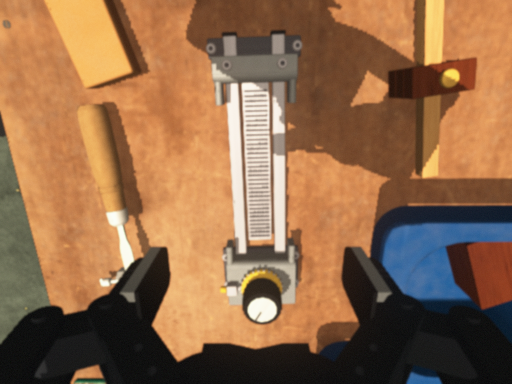

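The wrist picture shows the whole holder: knob cap centre at about (263,304), pin wheel (262,280), fixed jaw block (262,265), rails from (230,85) to (283,250), and sliding jaw at about (255,68).

```bash
cat >> h.py <<'E'
from scipy.spatial.transform import Rotation as Ro
def wcam(d,s):
    T=np.eye(4); T[:3,:3]=Ro.from_quat(s['tool_rot']).as_matrix(); T[:3,3]=s['tcp_pos']
    M=np.linalg.inv(T@d['hand_eye']); d=dict(d); d['R'],d['t']=M[:3,:3],M[:3,3]; return d
E
cat > w.py <<'E'
from h import *; from m2 import ray
import sys
n=sys.argv[1]
d=wcam(dict(np.load(f'pics/{n}.npz')),dict(np.load(f'pics/{n}s.npz')))
hsv=cv2.cvtColor(d['pixels'],cv2.COLOR_RGB2HSV); p=cloud(d); X,Y,Z=np.moveaxis(p,-1,0)
print('bench',np.nanmedian(Z[100:200,140:200]))
def big(m):
    k,l,st,_=cv2.connectedComponentsWithStats(m.astype(np.uint8)); o=np.argsort(-st[1:,4])+1; return [np.argwhere(l==i)[:,::-1].astype(float) for i in o if st[i,4]>80]
near=(X>.5)&(X<.64)&(Y<.02)&(Y>-.36)
for c in big((hsv[...,2]>120)&(hsv[...,1]<60)&near)[:4]: 
    h=.09 if c[:,1].mean()>290 else .018
    q=ray(d,c,h); print('bright',len(c),c.mean(0).round(1),h,rect(q),q.mean(0).round(4))
Zm=cv2.medianBlur(np.nan_to_num(Z).astype(np.float32),5)
for c in big(near&(abs(Zm-.044)<.008)&(hsv[...,1]<80)): q=ray(d,c,.044); print('grey44',len(c),c.mean(0).round(1),rect(q), q.min(0).round(4),q.max(0).round(4))
for c in big(near&(Zm>.083)&(Zm<.1)): q=ray(d,c,.09); print('knob',len(c),cv2.minEnclosingCircle(q.astype(np.float32)*1000),q.mean(0))
print('gray profile col250, rows 30-100', cv2.cvtColor(d['pixels'],cv2.COLOR_RGB2GRAY)[50:95,250])
E
python3 w.py w1
```

```text
bench 0.0002408793545615548
bright 3900 [257.1 157.7] 0.018 (array([ 571.8, -127.4]), 195.3, 31.0, 91.99) [ 0.5713 -0.1188]
bright 3224 [235.3 124.9] 0.018 (array([ 540.9, -114.3]), 259.3, 68.8, 81.51) [ 0.5459 -0.082 ]
bright 1876 [278.7 166.5] 0.018 (array([ 597.9, -137.4]), 214.5, 14.7, 91.68) [ 0.5974 -0.1303]
bright 1564 [258.3 274.6] 0.018 (array([ 575.9, -280.8]), 100.3, 89.9, 1.26) [ 0.5727 -0.2799]
grey44 2633 [254.9  71.4] (array([568.5, -28.5]), 87.1, 46.7, 1.41) [ 0.5245 -0.0527] [ 0.6119 -0.0045]
grey44 1641 [264.5 271.2] (array([ 574.6, -261.9]), 90.1, 87.1, 179.91) [ 0.5296 -0.3055] [ 0.6196 -0.2184]
grey44 140 [235.4 298.9] (array([ 540.8, -296.8]), 20.3, 18.3, 89.91) [ 0.5317 -0.307 ] [ 0.55   -0.2866]
knob 1115 ((574.8645629882812, -273.7298583984375), 24.527099609375) [ 0.57585892 -0.27339601]
gray profile col250, rows 30-100 [ 64  63  63  67  73  89 106 113 117 116 113 115 115 115 114 115 115 117
 114 115 116 116 115 112 110 109 105  99  93  87  80  99 169 233 245 247
 246 247 246 233 189 183 229 243 236]
```

```bash
python3 drive.py '-0.04 0 0.03 0 1;-0.08 0.005 0.06 0 1;-0.12 0.005 0.09 0 1;-0.153 0.005 0.12 0 1;-0.153 0.005 0.12 0 1;-0.153 0.005 0.15 0 1;-0.153 0.005 0.17 0 1;-0.153 0.005 0.17 0 1;-0.153 0.005 0.17 0 0.3;-0.153 0.005 0.17 0 0.3;-0.153 0.005 0.17 0 0.3;-0.153 0.005 0.17 0 0.3;-0.153 0.005 0.17 0 0.3;-0.153 0.005 0.17 0 0.3' 40
```

```text
t: 2.1
tcp_pos: [0.5762, -0.273, 0.0853]
tool_rot: [0.707, 0.707, 0.001, 0.001]
force: [0.3, 2.2, 6.2]
finger_gap: 0.512
gripper_force: 40.5
```

```bash
for i in 1; do python3 drive.py '0 0 0 0.12 0.3;0 0 0 0.24 0.3;0 0 0 0.36 0.3;0 0 0 0.48 0.3;0 0 0 0.58 0.3;0 0 0 0.58 0.3' 40; done; python3 -c "
from h import *
s=manip.sense();print(s['ft_torque'],s['q'][5],Ro.from_quat(s['tool_rot']).as_euler('ZYX')[0])"
```

```text
t: 2.7
tcp_pos: [0.5788, -0.2738, 0.0853]
tool_rot: [0.88, 0.474, 0.003, 0.004]
force: [6.7, 0.6, 2.1]
finger_gap: 0.515
gripper_force: 40.7
[ 0.34822202 -0.8774688   0.03744204] -0.03690959225271663 0.9883190750710731
```

```bash
python3 drive.py '0 0 0 0.12 0.3;0 0 0 0.22 0.3;0 0 0 0.22 0.3' 40; python3 -c "
from h import *
s=manip.sense();print(s['ft_torque'],s['q'][5],Ro.from_quat(s['tool_rot']).as_euler('ZYX')[0])"; python3 drive.py '0 0 0 0.12 0.3;0 0 0 0.24 0.3;0 0 0 0.24 0.3' 40; python3 -c "
from h import *
s=manip.sense();print(s['ft_torque'],s['q'][5],Ro.from_quat(s['tool_rot']).as_euler('ZYX')[0])"
```

```text
t: 3.0
tcp_pos: [0.5797, -0.2745, 0.0853]
tool_rot: [0.927, 0.375, 0.004, 0.004]
force: [8.5, 0.2, 0.3]
finger_gap: 0.51
gripper_force: 40.7
[ 0.35377727 -0.99788259  0.15413043] 0.1826946760739994 0.7686763477611813
t: 3.3
tcp_pos: [0.5804, -0.2755, 0.0854]
tool_rot: [0.965, 0.261, 0.005, 0.005]
force: [9.6, -1.7, -1.0]
finger_gap: 0.511
gripper_force: 41.0
[ 0.09175082 -1.23620764 -0.0036885 ] 0.4235373587285595 0.527551992852195
```

```bash
python3 drive.py '0 0 0 0.1 0.3;0 0 0 0.15 0.3;0 0 0 0.15 0.3' 40; python3 -c "
from h import *
s=manip.sense();print(s['ft_torque'],s['q'][5],Ro.from_quat(s['tool_rot']).as_euler('ZYX')[0])
snap('side','side1');snap('scene','scene1')
a=cv2.imread('pics/scene1.png')[200:340,230:420];b=cv2.imread('pics/side1.png')[110:220,230:360]
cv2.imwrite('pics/c1.png',np.hstack([cv2.resize(a,(500,368)),cv2.resize(b,(300,368))[:, :300]]))"
```

```text
t: 3.6
tcp_pos: [0.5795, -0.2768, 0.0855]
tool_rot: [0.982, 0.19, 0.004, 0.005]
force: [5.7, -5.1, -0.0]
finger_gap: 0.513
gripper_force: 41.2
[-0.72854283 -0.741553    0.18602011] 0.5713120565198064 0.38149913482846576
```

View pics/c1.png

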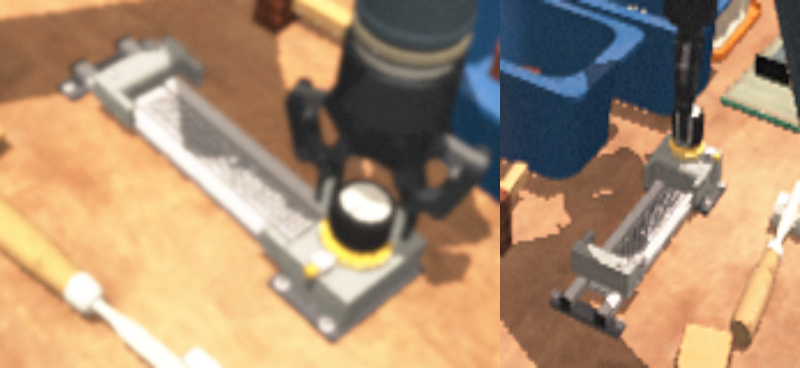

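The crop shows the fingers gripping the knob squarely at about (365,220), and the sliding jaw has moved inward. I'll press a bit further and compare the jaw shift.

```bash
python3 drive.py '0 0 0 0.1 0.3;0 0 0 0.2 0.3;0 0 0 0.2 0.3' 40; cat > jaw.py <<'E'
from h import *; from m2 import ray
import sys
s=manip.sense();print(s['ft_torque'],Ro.from_quat(s['tool_rot']).as_euler('ZYX')[0],s['t'])
snap('scene',sys.argv[1]); snap('side',sys.argv[1]+'b')
for n in ['scene0','side0','scene1','side1',sys.argv[1],sys.argv[1]+'b']:
    d=dict(np.load(f'pics/{n}.npz')); d['range_z']=cv2.medianBlur(d['range_z'],5); p=cloud(d); h=cv2.cvtColor(d['pixels'],cv2.COLOR_RGB2HSV)
    m=(abs(p[...,2]-.044)<.008)&(p[...,1]>-.09)&(p[...,1]<.04)&(p[...,0]>.5)&(p[...,0]<.63)&(h[...,1]<80)
    v,u=np.nonzero(m); q=ray(d,np.c_[u,v].astype(float),.044); print(n,len(q),np.median(q,0).round(4),np.percentile(q[:,1],[5,95]).round(4))
E
python3 jaw.py scene2
```

```text
t: 4.0
tcp_pos: [0.5838, -0.2767, 0.0857]
tool_rot: [0.996, 0.09, 0.01, 0.006]
force: [16.0, -2.1, -6.0]
finger_gap: 0.514
gripper_force: 42.3
[-0.0832046  -2.36530695  0.44997436] 0.1804207471549124 4.0
scene0 436 [ 0.5621 -0.0249] [-0.049  -0.0086]
side0 184 [ 0.5625 -0.0108] [-0.0341  0.005 ]
scene1 450 [ 0.5629 -0.0433] [-0.069  -0.0263]
side1 180 [ 0.5622 -0.0291] [-0.0518 -0.014 ]
scene2 452 [ 0.5633 -0.0435] [-0.0685 -0.0263]
scene2b 181 [ 0.5625 -0.029 ] [-0.0519 -0.014 ]
```

The jaw moved 18 mm, which is four clicks, and pressing further did not move it, so the knob is at its stop. I'll release to relax, then regrip.

```bash
python3 drive.py '0 0 0 0 0.85;0 0 0 0 0.85;0 0 0 0 0.85;0 0 0 0 0.85'; python3 -c "
from h import *
s=manip.sense();print(s['tcp_pos'],s['force'],s['ft_torque'],Ro.from_quat(s['tool_rot']).as_matrix().round(3))
d=snap('wrist','w2'); np.savez('pics/w2s.npz',**s)
d=wcam(d,s);p=cloud(d);from m2 import ray
Z=cv2.medianBlur(np.nan_to_num(p[...,2]).astype(np.float32),5);m=(abs(Z-.09)<.006)&(np.hypot(p[...,0]-.575,p[...,1]+.275)<.035)
v,u=np.nonzero(m);q=ray(d,np.c_[u,v].astype(float),.09);print(len(q),cv2.minEnclosingCircle(q.astype(np.float32)*1000),q.mean(0))
hsv=cv2.cvtColor(d['pixels'],cv2.COLOR_RGB2HSV);v,u=np.nonzero(m&(hsv[...,2]>130)&(hsv[...,1]<60));q=ray(d,np.c_[u,v].astype(float),.09);print('cap',len(q),rect(q),q.mean(0))
"
```

```text
t: 4.5
tcp_pos: [0.5743, -0.2728, 0.0832]
tool_rot: [0.996, 0.09, -0.0, -0.0]
force: [-0.3, -0.4, 0.5]
finger_gap: 0.848
gripper_force: 0.0
[ 0.57430035 -0.27278642  0.08320783] [-0.27797218 -0.40356067  0.48917192] [-0.01194146 -0.03069304  0.00147403] [[ 0.984  0.18  -0.001]
 [ 0.18  -0.984  0.001]
 [-0.001 -0.001 -1.   ]]
7643 ((576.7478637695312, -283.50836181640625), 30.06017303466797) [ 0.57899468 -0.27774726]
cap 3797 (array([ 573.9, -274.9]), 37.8, 33.7, 119.56) [ 0.57549635 -0.27696429]
```

View pics/w2.png

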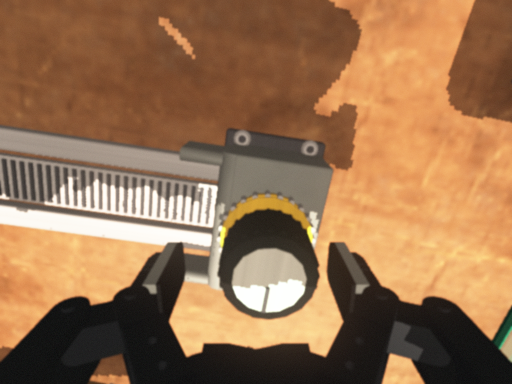

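The wrist view shows the knob cap at about (268,281), midway between the fingers' inner faces but a few mm to the right. The cap's mark is at (265,300). I'll work out that offset.

```bash
python3 -c "
from h import *; from m2 import ray
s=dict(np.load('pics/w2s.npz'));d=wcam(dict(np.load('pics/w2.npz')),s)
g=cv2.cvtColor(d['pixels'],cv2.COLOR_RGB2GRAY)
m=np.zeros(g.shape,np.uint8);m[245:325,205:335]=1;m&=(g>110).astype(np.uint8)
k,l,st,_=cv2.connectedComponentsWithStats(m);print(st[1:])
i=1+np.argmax(st[1:,4]);c=np.argwhere(l==i)[:,::-1].astype(np.float32);e=cv2.minEnclosingCircle(c);print(e,cv2.fitEllipse(cv2.convexHull(c)))
for uv in (e[0],(268,281)):
  w=ray(d,np.array([uv],float),.09)[0];R=Ro.from_quat(s['tool_rot']).as_matrix();print(w,((w-s['tcp_pos'][:2])@R[:2,:2]).round(4))
"
```

```text
[[ 205  245  130   80 3778]
 [ 232  248   75   65 3829]]
((268.86419677734375, 281.58642578125), 37.41804885864258) ((268.73907470703125, 280.2986145019531), (65.16593170166016, 75.02257537841797), 87.70903778076172)
[ 0.57504774 -0.27720525] [-0.0001  0.0045]
[ 0.57527772 -0.27676937] [0.0002 0.0041]
```

```bash
python3 drive.py '0 0.004 0 0 0.85;0 0.0043 0 0 0.3;0 0.0043 0 0 0.3;0 0.0043 0 0 0.3;0 0.0043 0 0 0.3;0 0.0043 0 0 0.3;0 0.0043 0 -0.12 0.3;0 0.0043 0 -0.24 0.3;0 0.0043 0 -0.36 0.3;0 0.0043 0 -0.48 0.3;0 0.0043 0 -0.6 0.3;0 0.0043 0 -0.72 0.3;0 0.0043 0 -0.84 0.3;0 0.0043 0 -0.96 0.3;0 0.0043 0 -1.08 0.3;0 0.0043 0 -1.2 0.3;0 0.0043 0 -1.34 0.3;0 0.0043 0 -1.34 0.3;0 0.0043 0 -1.34 0.3' 40; python3 jaw.py scene3
```

```text
t: 6.45
tcp_pos: [0.5762, -0.2784, 0.0838]
tool_rot: [0.725, 0.688, -0.0, 0.001]
force: [-1.0, -6.0, 2.4]
finger_gap: 0.515
gripper_force: 41.3
[-0.82298499  0.12711507 -0.00309033] 1.518416257412961 6.45
scene0 436 [ 0.5621 -0.0249] [-0.049  -0.0086]
side0 184 [ 0.5625 -0.0108] [-0.0341  0.005 ]
scene1 450 [ 0.5629 -0.0433] [-0.069  -0.0263]
side1 180 [ 0.5622 -0.0291] [-0.0518 -0.014 ]
scene3 427 [ 0.562  -0.0207] [-0.0461 -0.0044]
scene3b 183 [ 0.5626 -0.0059] [-0.0257  0.01  ]
```

That is 22.8 mm from the stop, so five clicks. I'll release, lift, and look at the holder again.

```bash
python3 drive.py '0 0 0 0 0.9;0 0 0 0 0.9;0 0 0 0 0.9;0 0 0 0 1;0 0 -0.03 0 1;0 0 -0.07 0 1;0.04 0 -0.11 0 1;0.08 0 -0.15 0 1;0.12 0 -0.17 0 1;0.155 0 -0.17 0 1;0.155 0 -0.17 0 1;0.155 0 -0.17 0 1;0.155 0 -0.17 0 1'; python3 -c "
from h import *
s=manip.sense(); d=snap('wrist','w3'); np.savez('pics/w3s.npz',**s)"; python3 jaw.py scene4; python3 w.py w3
```

```text
t: 7.85
tcp_pos: [0.5833, -0.1229, 0.2529]
tool_rot: [0.725, 0.689, -0.0, -0.0]
force: [-0.4, -0.2, 0.4]
finger_gap: 1.0
gripper_force: 0.0
[0.04771248 0.02066706 0.07366033] 1.5195578475014908 7.9
scene0 436 [ 0.5621 -0.0249] [-0.049  -0.0086]
side0 184 [ 0.5625 -0.0108] [-0.0341  0.005 ]
scene1 450 [ 0.5629 -0.0433] [-0.069  -0.0263]
side1 180 [ 0.5622 -0.0291] [-0.0518 -0.014 ]
scene4 430 [ 0.5621 -0.0208] [-0.0464 -0.0044]
scene4b 180 [ 0.5623 -0.0075] [-0.0275  0.0086]
bench 0.0002376730494438016
bright 3961 [245.4 153.1] 0.018 (array([ 571.9, -123.2]), 195.4, 31.0, 92.04) [ 0.5713 -0.1148]
bright 3616 [225.6 117. ] 0.018 (array([ 541.2, -114.2]), 255.7, 89.7, 76.46) [ 0.5507 -0.0737]
bright 1975 [267.5 160.6] 0.018 (array([ 598.1, -135.4]), 219.3, 15.0, 91.53) [ 0.5974 -0.126 ]
bright 1301 [258.8 269.9] 0.018 (array([ 576.1, -281. ]), 99.8, 90.7, 1.26) [ 0.5798 -0.2747]
grey44 2693 [235.9  65.2] (array([568.4, -24.5]), 87.2, 47.3, 1.73) [ 0.5244 -0.0493] [6.114e-01 4.000e-04]
grey44 1818 [257.3 272.2] (array([ 574.8, -262.9]), 89.2, 88.0, 1.49) [ 0.5306 -0.3076] [ 0.6196 -0.2179]
knob 1122 ((575.9150390625, -273.87103271484375), 24.421476364135742) [ 0.5762006  -0.27334058]
gray profile col250, rows 30-100 [114 114 115 115 116 113 117 116 117 116 116 115 115 117 115 115 114 112
 111 106 100  96  89  83  77  87 117 146 158 156 155 153 147 131 114 138
 197 232 225 191 201 233 241 231 183]
```

View pics/w3.png

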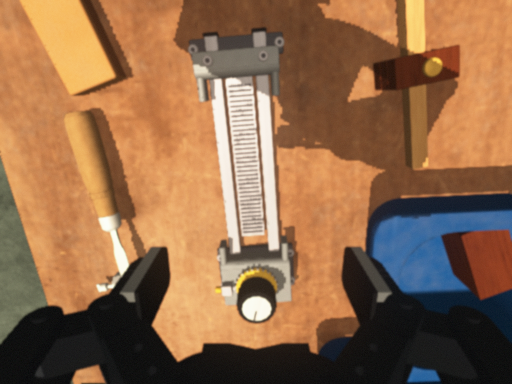

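The picture shows the knob at (257,306), the fixed cheeks' tips at about (222,242) and (289,238), and the sliding jaw's cheeks at about (203,100) and (276,95). I'll centre the camera over the bed to measure the jaws symmetrically.

```bash
python3 drive.py '-0.04 -0.01 0 0 1;-0.085 -0.01 0 0 1;-0.085 -0.01 0 0 1;-0.085 -0.01 0 0 1'; cat > rect.py <<'E'
from h import *
def ortho(n,c,yaw,h,W,H,k=3):   # top view at height h, k px/mm; column = x, row = -y in frame (c,yaw); W,H mm
    d=wcam(dict(np.load(f'pics/{n}.npz')),dict(np.load(f'pics/{n}s.npz'))); f=192/np.tan(np.radians(d['fov_y'])/2)
    j,i=np.mgrid[0:H*k,0:W*k]; x=(i/k-W/2)/1000; y=(H/2-j/k)/1000; C,S=np.cos(yaw),np.sin(yaw)
    P=np.stack([c[0]+C*x-S*y,c[1]+S*x+C*y,np.full(x.shape,h)],-1)@d['R'].T+d['t']
    return cv2.remap(cv2.cvtColor(d['pixels'],cv2.COLOR_RGB2BGR),(f*P[...,0]/P[...,2]+d['cx']).astype(np.float32),(f*P[...,1]/P[...,2]+d['cy']).astype(np.float32),cv2.INTER_LINEAR)
E
python3 - <<'E'
from h import *; from rect import ortho
s=manip.sense(); d=snap('wrist','w4'); np.savez('pics/w4s.npz',**s); print(s['tcp_pos'])
o=ortho('w4',(.5715,-.135),.033,.044,120,260,3)
a=np.hstack([o[:300],o[-300:]]); cv2.imwrite('pics/o4.png',a); print(a.shape)
E
```

```text
t: 8.4
tcp_pos: [0.5688, -0.2086, 0.2527]
tool_rot: [0.726, 0.688, 0.0, -0.001]
force: [0.2, 0.8, -0.1]
finger_gap: 0.994
gripper_force: 0.0
[ 0.56876073 -0.20862518  0.25268486]
(300, 720, 3)
```

View pics/o4.png

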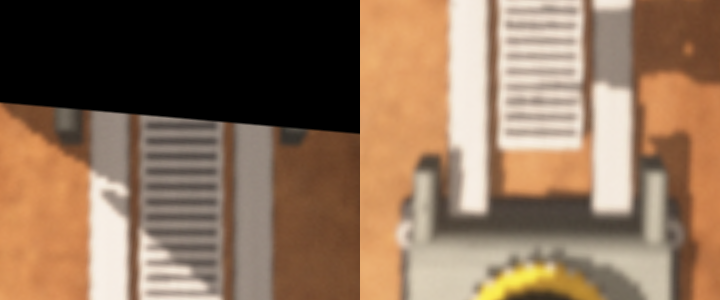

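The rectified view shows the fixed cheeks' tip edges at rows of about 165 in the right half, centred on columns 428 and 655. The sliding cheeks are cut off near the top, so I'll take those from w3 by profile.

```bash
python3 - <<'E'
from rect import *
for n in('w1','w3','w4'):
    o=ortho(n,(.5715,-.135),.033,.044,120,260,2); hsv=cv2.cvtColor(o,cv2.COLOR_BGR2HSV)
    for x in(-37.5,38.2):
        c=int((x+60)*2); S=hsv[:,c-2:c+3,1].mean(1); V=hsv[:,c-2:c+3,2].mean(1)
        print(n,x); 
        for a,b in((98,72),(-76,-98)):
            r=np.arange(int((130-a)*2),int((130-b)*2),3); print(' y',a,'step-1.5 S',S[r].astype(int),'V',V[r].astype(int))
E
```

```text
w1 -37.5
 y 98 step-1.5 S [ 42  42  42  41  42  42  42  43  42  45  82 139 150 150 151 152 151 152] V [197 193 199 201 201 201 200 199 198 195 196 212 221 222 222 220 218 219]
 y -76 step-1.5 S [122  93  76  75  78  73  66  52  47  45  45  45  46  45  46] V [136  93  82  78  77  79  92 130 168 181 180 177 176 177 180]
w1 38.2
 y 98 step-1.5 S [ 44  43  45  45  45  45  45  45  45  47  74 125 141 142 141 143 143 141] V [105 105 104 106 108 108 107 108 108 107 109 117 123 125 125 125 128 129]
 y -76 step-1.5 S [121  86  69  71  69  68  63  51  45  43  42  41  42  41  41] V [112  82  74  75  73  74  88 127 168 189 195 194 194 194 194]
w3 -37.5
 y 98 step-1.5 S [ 42  41  42  42  43  43  42  64 125 151 150 150 149 147 147 148 148 149] V [203 203 205 203 196 193 200 197 209 221 224 222 224 228 229 228 226 225]
 y -76 step-1.5 S [132 113  91  85  78  78  66  55  49  44  43  44  45  45  46] V [170 118  93  84  80  77  87 118 159 178 182 181 181 181 181]
w3 38.2
 y 98 step-1.5 S [ 46  47  48  44  47  47  47  71 128 146 145 146 145 144 144 145 145 145] V [107 108 108 109 110 110 111 120 166 207 218 221 213 208 210 211 213 216]
 y -76 step-1.5 S [136  96  74  69  69  68  62  53  47  43  41  41  41  42  43] V [148  95  75  74  75  76  83 118 167 191 196 197 197 197 197]
w4 -37.5
 y 98 step-1.5 S [  0   0   0  49  50  50  50  52  66  74  87 134 154 157 156 156 155 156] V [  0   0   0 106 105 106 106  96  70  63  70  97 119 155 203 212 214 214]
 y -76 step-1.5 S [140 140 141 137 118  76  73  57  49  44  46  46  46  46  45] V [217 219 217 188 125  84  83 116 161 183 186 184 183 180 175]
w4 38.2
 y 98 step-1.5 S [  0   0   0   0   0   0   0  46  47  48  63 125 148 149 150 150 149 147] V [  0   0   0   0   0   0   0  35  65  54  58  87 110 111 109 109 112 114]
 y -76 step-1.5 S [147 148 149 141 114  70  60  51  43  41  41  40  41  40  41] V [151 144 162 153 105  76  77 112 169 195 200 201 201 200 201]
```

Both tip edges agree: the jaw span is right for five clicks, with the bed centre at (0.5719, -0.1351) and yaw 0.033. Next I'll look at the boxes.

```bash
python3 drive.py '0.04 0 0 0.13 1;0.08 0 0 0.26 1;0.13 0 0 0.39 1;0.18 0 0 0.52 1;0.23 -0.01 0 0.65 1;0.28 -0.01 0 0.78 1;0.33 -0.02 0 0.91 1;0.38 -0.02 0 1.04 1;0.42 -0.03 0 1.17 1;0.438 -0.03 0 1.31 1;0.438 -0.03 0 1.31 1;0.438 -0.03 0 1.31 1;0.438 -0.03 0 1.31 1'
cat > box.py <<'E'
from h import *; from m2 import ray; import sys
n=sys.argv[1]; s=manip.sense(); d=snap('wrist',n); np.savez(f'pics/{n}s.npz',**s); d=wcam(d,s); p=cloud(d)
Z=cv2.medianBlur(np.nan_to_num(p[...,2]).astype(np.float32),5); print('t',s['t'],s['tcp_pos'],'yaw',Ro.from_quat(s['tool_rot']).as_euler('ZYX')[0],'q6',s['q'][5])
k,l,st,_=cv2.connectedComponentsWithStats(((abs(Z-.045)<.007)&(p[...,1]>.05)).astype(np.uint8))
R=Ro.from_quat(s['tool_rot']).as_matrix()[:2,:2]
for i in range(1,k):
    if st[i,4]>2500:
        c=np.argwhere(l==i)[:,::-1].astype(float); r=rect(ray(d,c,.045)); w=r[0]/1000; print(st[i],r,'tool',((w-s['tcp_pos'][:2])@R).round(4))
E
python3 box.py b1
```

```text
t: 9.75
tcp_pos: [0.5609, 0.2315, 0.2532]
tool_rot: [0.994, 0.106, -0.0, 0.0]
force: [0.0, -0.5, -0.0]
finger_gap: 1.001
gripper_force: 0.0
t 9.75 [0.56089461 0.23146952 0.25315361] yaw 0.21189406204204642 q6 1.566659819345703
[  85   94  112  181 9835] (array([497.1, 360. ]), 218.9, 67.2, 166.46) tool [-0.0353 -0.1391]
[ 228   99   61  176 9769] (array([527.1, 222. ]), 213.1, 66.0, 12.4) tool [-0.035   0.0022]
```

View pics/b1.png

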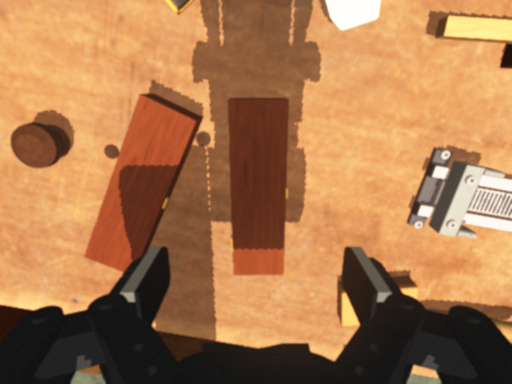

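The picture shows box 1 at cols 229-289, rows 98-275, nearly aligned with the tool. Box 2 is at about (145,180), tilted. Now I'll refine the box ends by profile.

```bash
cat > ends.py <<'E'
from rect import *; import sys
n,cx,cy,yaw=sys.argv[1],*map(float,sys.argv[2:5])   # frame y along the box
o=ortho(n,(cx,cy),yaw-np.pi/2,.045,120,260,4).astype(float)
def edge(pr,a,b,k=4,half=130):
    g=np.abs(np.diff(cv2.GaussianBlur(pr,(1,9),0),axis=0)).sum(1); i0,i1=int((half-a)*k),int((half-b)*k); i=i0+np.argmax(g[i0:i1]); return half-(i+.5)/k
for off in(-20,-10,0,10,20):
    c=int((off+60)*4); P=o[:,c-6:c+7].mean(1); print('y ends',off,edge(P,118,98),edge(P,-98,-118))
for off in(-70,-40,0,40,80):
    r=int((130-off)*4); P=o[r-6:r+7].mean(0); print('x sides',off,-edge(P,42,24,half=60),-edge(P,-24,-42,half=60))
E
python3 ends.py b1 .5271 .222 .2164
```

```text
y ends -20 108.125 -107.125
y ends -10 108.125 -107.375
y ends 0 108.125 -107.125
y ends 10 107.875 -107.125
y ends 20 107.875 -107.125
x sides -70 -32.125 30.875
x sides -40 -32.625 30.875
x sides 0 -32.625 30.875
x sides 40 -33.125 31.125
x sides 80 -32.125 41.875
```

```bash
python3 drive.py '-0.0346 0.0014 0.05 0 1;-0.0346 0.0014 0.1 0 1;-0.0346 0.0014 0.14 -0.0045 1;-0.0346 0.0014 0.18 -0.0045 1;-0.0346 0.0014 0.205 -0.0045 1;-0.0346 0.0014 0.225 -0.0045 1;-0.0346 0.0014 0.225 -0.0045 1;-0.0346 0.0014 0.225 -0.0045 0.6;-0.0346 0.0014 0.225 -0.0045 0.6;-0.0346 0.0014 0.225 -0.0045 0.6;-0.0346 0.0014 0.225 -0.0045 0.6;-0.0346 0.0014 0.225 -0.0045 0.6;-0.0346 0.0014 0.215 -0.0045 0.6;-0.0346 0.0014 0.2 -0.0045 0.6;-0.0346 0.0014 0.185 -0.0045 0.6;-0.0346 0.0014 0.185 -0.0045 0.6;-0.0346 0.0014 0.185 -0.0045 0.6;-0.0346 0.0014 0.185 -0.0045 0.6' 60; python3 -c "
from h import *
s=manip.sense();print(s['tcp_pos'],s['force'],s['ft_torque'])"
```

```text
t: 11.6
tcp_pos: [0.5272, 0.2236, 0.0681]
tool_rot: [0.994, 0.107, -0.0, 0.0]
force: [-0.3, -0.3, -5.7]
finger_gap: 0.742
gripper_force: 69.1
[0.52718036 0.2235612  0.06806572] [-0.30240393 -0.25291333 -5.680843  ] [-0.02333572 -0.02859938 -0.00089525]
```

A lift force of 5.7 N is about 0.58 kg, so this is the box with the stone. I'll carry it to above the bed.

```bash
python3 drive.py '0 0 -0.04 0 0.6;0 0.01 -0.07 -0.05 0.6;0 0.04 -0.08 -0.17 0.6;-0.005 0.075 -0.08 -0.29 0.6;-0.01 0.11 -0.08 -0.41 0.6;-0.013 0.145 -0.08 -0.53 0.6;-0.016 0.18 -0.08 -0.65 0.6;-0.02 0.215 -0.08 -0.77 0.6;-0.023 0.25 -0.08 -0.89 0.6;-0.026 0.28 -0.08 -1.01 0.6;-0.029 0.31 -0.08 -1.13 0.6;-0.032 0.335 -0.08 -1.25 0.6;-0.033 0.353 -0.08 -1.34 0.6;-0.0333 0.36 -0.08 -1.3874 0.6;-0.0333 0.36 -0.08 -1.3874 0.6;-0.0333 0.36 -0.08 -1.3874 0.6;-0.0333 0.36 -0.08 -1.3874 0.6' 60; python3 -c "
from h import *
s=manip.sense();print(s['t'],s['tcp_pos'],s['force'],Ro.from_quat(s['tool_rot']).as_euler('ZYX'))
d=snap('wrist','w5');np.savez('pics/w5s.npz',**s);snap('scene','scene5')"
```

```text
t: 13.3
tcp_pos: [0.5714, -0.1342, 0.1478]
tool_rot: [0.696, 0.718, -0.0, -0.001]
force: [0.2, 0.3, -5.7]
finger_gap: 0.738
gripper_force: 71.1
13.3 [ 0.57136097 -0.13421879  0.14777802] [ 0.23936164  0.27628376 -5.71103266] [ 1.60270359e+00 -1.05510704e-03 -3.13997643e+00]
```

View pics/w5.png

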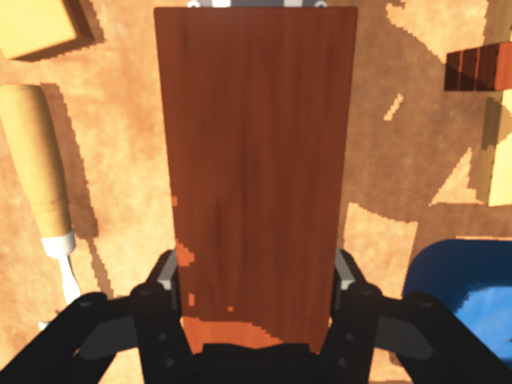

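The box is held squarely. Its far end is at row 8, columns 155-357, with the sliding jaw just visible behind it. I'll compute the box offset in the hand.

```bash
python3 - <<'E'
from h import *; from m2 import ray
s=dict(np.load('pics/w5s.npz'));d=wcam(dict(np.load('pics/w5.npz')),s);p=cloud(d)
zt=np.nanmedian(p[60:200,200:310,2]);print('top z depth',zt, 'front',np.nanmedian(p[15:40,200:310,2]),'rear',np.nanmedian(p[250:300,220:300,2]))
R=Ro.from_quat(s['tool_rot']).as_matrix()
g=cv2.GaussianBlur(d['pixels'],(3,3),0).astype(float)
for u in(190,230,256,280,320): 
    r=np.argmax(np.abs(np.diff(g[0:25,u],axis=0)).sum(1))+.5; w=ray(d,np.array([[u,r]]),.165)[0]; print(u,r,((w-s['tcp_pos'][:2])@R[:2,:2]).round(4))
for v in(40,100,160,220):
    e=np.abs(np.diff(g[v],axis=0)).sum(1); a=140+np.argmax(e[140:190])+.5; b=320+np.argmax(e[320:370])+.5
    w=ray(d,np.array([[a,v],[b,v]]),.165); print(v,a,b,((w-s['tcp_pos'][:2])@R[:2,:2])[:,1].round(4))
E
```

```text
top z depth 0.16309960651484268 front 0.1630475628629936 rear 0.16312461614782775
190 6.5 [ 0.106  -0.0199]
230 6.5 [ 0.106  -0.0078]
256 6.5 [0.106 0.   ]
280 6.5 [0.106  0.0072]
320 4.5 [0.1065 0.0193]
40 155.5 355.5 [-0.0313  0.031 ]
100 161.5 349.5 [-0.0312  0.0309]
160 167.5 344.5 [-0.031   0.0311]
220 172.5 345.5 [-0.0312  0.0336]
```

```bash
python3 drive.py '-0.0005 0.0005 0.03 0 0.6;-0.0005 0.0005 0.055 0 0.6;-0.0005 0.0005 0.07 0 0.6;-0.0005 0.0005 0.076 0 0.6;-0.0005 0.0005 0.08 0 0.6;-0.0005 0.0005 0.084 0 0.6;-0.0005 0.0005 0.084 0 0.6' 60; python3 -c "
from h import *
s=manip.sense();print(s['t'],s['tcp_pos'],s['force'],s['ft_torque'],Ro.from_quat(s['tool_rot']).as_euler('ZYX'))"
```

```text
t: 14.1
tcp_pos: [0.5729, -0.1359, 0.0646]
tool_rot: [0.696, 0.718, 0.0, 0.0]
force: [-0.2, 0.5, -6.0]
finger_gap: 0.739
gripper_force: 70.9
14.1 [ 0.57289521 -0.1358618   0.06463012] [-0.21403571  0.51919057 -5.97543164] [0.02466006 0.02669782 0.02054307] [1.60271231e+00 3.77814729e-04 3.14087905e+00]
```

```bash
python3 drive.py '0 0 0.004 0 0.6;0 0 0.008 0 0.6;0 0 0.011 0 0.6;0 0 0.014 0 0.6;0 0 0.014 0 0.6' 60; python3 -c "
from h import *
s=manip.sense();print(s['t'],s['tcp_pos'],s['force'],s['ft_torque'])"
```

```text
t: 14.6
tcp_pos: [0.5722, -0.1356, 0.0498]
tool_rot: [0.696, 0.718, -0.0, -0.0]
force: [0.6, 0.2, -6.7]
finger_gap: 0.741
gripper_force: 71.0
14.6 [ 0.57221064 -0.13562744  0.04978788] [ 0.55659007  0.18659359 -6.70667502] [-0.00522735  0.06997167 -0.02221957]
```

Still free, and the box is inside the jaws. I'll lower the last bit until the rails carry it.

```bash
python3 drive.py '0 0 0.001 0 0.6;0 0 0.002 0 0.6;0 0 0.003 0 0.6;0 0 0.003 0 0.6' 60; python3 -c "
from h import *
s=manip.sense();print(s['t'],s['tcp_pos'],s['force'],s['ft_torque'])"
```

```text
t: 15.0
tcp_pos: [0.5727, -0.1358, 0.0478]
tool_rot: [0.696, 0.718, 0.0, 0.0]
force: [-0.6, -0.3, -1.9]
finger_gap: 0.742
gripper_force: 71.3
15.0 [ 0.57265514 -0.13579802  0.04776623] [-0.58446412 -0.25689544 -1.87488102] [0.1397422  0.04980192 0.0267465 ]
```

```bash
python3 drive.py '0 0 0.001 0 0.6;0 0 0.001 0 1;0 0 0.001 0 1;0 0 0.001 0 1;0 0 0 0 1;0 0 0 0 1;0 0 -0.02 0 1;0 0 -0.05 0 1;0.01 0 -0.1 0 1;0.03 0 -0.15 0 1;0.04 0 -0.2 0 1;0.04 0 -0.2 0 1;0.04 0 -0.2 0 1;0.04 0 -0.2 0 1'; python3 - <<'E'
from h import *; from m2 import ray
s=manip.sense(); d=snap('wrist','w6'); np.savez('pics/w6s.npz',**s); snap('scene','scene6'); snap('side','scene6b'); d=wcam(d,s); p=cloud(d)
X,Y,Z=np.moveaxis(p,-1,0); Z=cv2.medianBlur(np.nan_to_num(Z).astype(np.float32),5)
hsv=cv2.cvtColor(d['pixels'],cv2.COLOR_RGB2HSV)
m=(abs(Z-.063)<.006)&(abs(X-.572)<.06)&(abs(Y+.135)<.125)&(hsv[...,1]>90)
c=np.argwhere(m)[:,::-1].astype(float); print(s['t'],len(c),rect(ray(d,c,.063)))
for a,b in((-.04,-.02),(-.11,-.09),(-.16,-.14),(-.2,-.18)):
    print('top z at y',a,np.nanmedian(p[...,2][m&(Y>a)&(Y<b)]).round(4))
for n in('scene6','scene6b'):
    e=dict(np.load(f'pics/{n}.npz'));P=cloud(e)
    for q in((.5719,-.1351),(.569,-.045),(.574,-.21),(.497,.36)):
        k=np.hypot(P[...,0]-q[0],P[...,1]-q[1])<.02; print(n,q,np.nanpercentile(P[...,2][k],[50,80]).round(4))
E
sed -i "s/'scene1','side1'/'scene4','scene4b'/" jaw.py; python3 jaw.py scene7
```

```text
t: 16.4
tcp_pos: [0.5703, -0.0956, 0.246]
tool_rot: [0.696, 0.718, -0.001, -0.001]
force: [0.1, -0.1, -0.3]
finger_gap: 0.998
gripper_force: 0.0
16.4 11099 (array([ 573.2, -146.3]), 234.2, 64.6, 91.89)
top z at y -0.04 0.0631
top z at y -0.11 0.0632
top z at y -0.16 0.0632
top z at y -0.2 0.0632
scene6 (0.5719, -0.1351) [0.4019 0.4463]
scene6 (0.569, -0.045) [0.0642 0.0648]
scene6 (0.574, -0.21) [0.0639 0.0648]
scene6 (0.497, 0.36) [0.0462 0.0474]
scene6b (0.5719, -0.1351) [0.063 0.064]
scene6b (0.569, -0.045) [0.4567 0.5278]
scene6b (0.574, -0.21) [0.0624 0.0633]
scene6b (0.497, 0.36) [0.0444 0.0458]
[-0.03038991  0.01307246  0.08001197] 1.6020943782705537 16.55
scene0 436 [ 0.5621 -0.0249] [-0.049  -0.0086]
side0 184 [ 0.5625 -0.0108] [-0.0341  0.005 ]
scene4 430 [ 0.5621 -0.0208] [-0.0464 -0.0044]
scene4b 180 [ 0.5623 -0.0075] [-0.0275  0.0086]
scene7 243 [ 0.5373 -0.0127] [-0.0488 -0.0031]
scene7b 196 [ 0.5591 -0.0075] [-0.0277  0.0086]
```

View pics/w6.png

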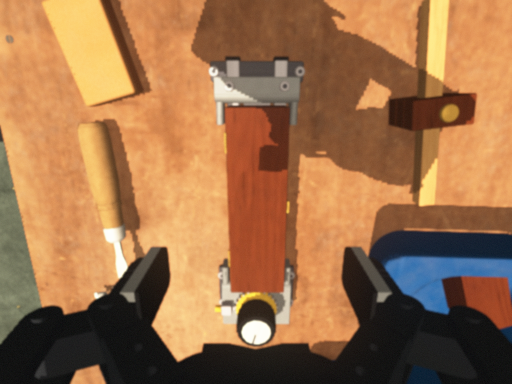

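The box lies flat between the jaws (rows 107-292, columns 226-289), its top level at 0.063 m. The jaw is unchanged at five clicks, the robot is clear, and the other box is untouched on the bench.

```bash
python3 -c "
from station import manip
print(manip.sign_off())"
```

```text
the job is handed in; nothing more can be done
None
```

I handed the job in with the knob turned back to its stop and opened five clicks (jaw travel 22.8 mm), the heavier box (about 0.58 kg) seated flat and level between the jaws, and the lighter box left flat on the bench; the hand-in gave no pass or fail result.

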